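Slide the backstop into the soap cutter and snug the loaf to the fence

ROBOT

A 6-joint arm with a two-finger parallel gripper is mounted at the origin on the work surface. World frame = base frame: x ahead of the robot, y to its left, z up, the work surface at z = 0. Lengths are in mm, angles in degrees, forces in N, time in s.
With the tool pointing down it reaches from about 325 to 925 mm from the base axis. Payload 3.1 kg.
Tool frame: the origin (TCP) lies at the very end of the fingers, on their centre line; the grasp point (between the pads) lies grasp_offset behind it (grasp_offset is the distance from the TCP to the grasp point, in mm); z points along the fingers, y is the line along which they close (so a half turn about z gives the same grasp; the last joint's range is limited). The gripper opens to 85 mm and grips with 20 to 120 N. Pads are 22 mm wide; open, the fingers measure 114 mm over their backs; the gripper's body (76 mm by 85 mm) begins 54 mm behind the grasp point. The pads swing forward as they close: fully open they stand 13 mm farther back than shut.
Start: joints at [62.326, 12.427, 92.441, -0, 75.132, -6.429], TCP at [226.458, 582.543, 231.3] pointing down, gripper open.
Joint ranges: [-157.48, 157.48], [-44.54, 120.13], [17.64, 146.25], [-64.5, 244.5], [7.68, 150.69], [-147.95, 147.95]. Speed limits (degrees/s): [159.86, 159.86, 180, 180, 180, 180].

INTERFACE

Orientations are given as [roll, pitch, yaw] about the fixed x, y, z axes, in that order (R = Rz(yaw) Ry(pitch) Rx(roll)).
In Python, from station import * gives the robot as it stands. Calls block until the motion is done:
- goto(position, orientation): joint-space move of the TCP to a pose.
- move_l(position, attitude=None, speed=150): straight line of the TCP; attitude=None keeps the orientation; speed is the mean speed in mm/s.
- move_j(angles): joint-space move.
- grip(opening, squeeze=None): finger opening in mm; squeeze is the grip in N (None keeps the last); returns when the fingers have stopped.
- wait(seconds).
- solve_ik(position, orientation): joint angles nearest the present ones, or None.
- get_obs(): the state.
- get_image(name): name is "side" or "top" or "wrist"; returns the picture (384x512x3 uint8, red, green, blue); there is no depth.
- get_calibration(name): a dict with "fx", "fy", "cx", "cy" (pixels), "D" ([k1, k2, p1, p2, k3] as OpenCV has them; the pictures are not rectified), "R" (3x3) and "t" (3): a world point X has camera coordinates R X + t; the wrist camera has in their place "mount" (4x4, takes a point from camera to tool coordinates, whose origin is the TCP and whose axes are the flange's). Camera axes: x right, y down, z forward; pixel columns grow to the right and rows downward; lengths in mm; the calibration is good to about 2 mm. A picture is of the moment at which its call begins: read the wrist's pose just before it. get_calibration takes no time and is no camera call.
A pose or a line that the arm cannot do raises Unreachable and nothing moves.
- sign_off(): hands the job in; it is judged then, once.
Trained networks look in the newest picture that a camera, given by its name, has taken for a name from the list of things; names that differ only in an ending like _2 or _b are one class to them, and where a whole thing is asked for, a point or a joint stands for the part that bears it (a point fixed in the world has none). Each returns a list of dicts, best first, with "score" (0 to 1); they miss things now and then, are a little off and sometimes report something else, mostly with a low value. They report only what shows in the picture. A call takes as long as a camera call. They do not tell look-alikes from the thing itself.
- spot_in(name, camera): "extent" ([centre column, centre row, width, height] in pixels, round what is visible of it).
- regions_of(name, camera): "region" (384x512 bool, what is visible of it) and "extent" ([centre column, centre row, width, height] in pixels, round what is visible of it).
The state is a dict: "t": time; "joint_pos": joint angles; "qvel": joint speeds; "effort": joint torques, N m; "tcp_pos": TCP position; "ee_rot": TCP orientation; "wrist_force": force on the tool from outside, world axes, zero at the start; "moment": the same for the moment, N m; "grip_width": finger opening in mm; "grip_force": force on a finger pad.
Only numpy, scipy, OpenCV 4.12 (cv2) and the standard library are available. Lean on these libraries where they do the work, as an engineer would, in place of code of your own. Each camera call takes 0.05 s, during which the arm holds its last target. There are 200 camera calls.

TASK

Get the soap cutter ready for slicing: fit the blue backstop's foot into the bed's track from the open end, square face towards the loaf, then slide it in so that it pushes the loaf of fresh soap along until the loaf sits square and snug against the fence at the far end, press it home there for a good half second with about 20 N, and leave the stop in place touching the loaf. The soap is soft: never press harder than about 30 N, and move it only with the stop, never with the gripper. Leave the cup and the two oil bottles beside the cutter where they are.

Things in the scene. Friction and masses are not known exactly. Their poses are not given: they have to be found in the camera images.
- loaf: The loaf of soap; origin under its middle.
- stop: Blue backstop, loose, 0.13 to 0.25 kg, standing upright left or right of the cutter. Origin under its foot, straight below the fin's middle; x points forward, the way its square face looks, z up. Made of fin, face plate, stem and foot, given below.
- stop_grip (a point): Middle of the stop's upright blue grip fin, 70 mm above the foot's underside; axes as the stop's. Fin 14 mm thick (y), 46 mm long (x from -24 to +22 mm), its top 20 mm above this point, its lower edge 40 mm below. Fingers can take its two broad sides from above.
- stop_face (a point): Middle of the front surface of the stop's square blue face plate, 30 mm ahead (x) of the fin's middle and 53 mm above the foot's underside; the plate is 64 mm wide (y), 46 mm high, 8 mm thick.
- stop_foot (a point): Underside of the stop's aluminium foot, below the fin's middle. Foot 36 mm wide (y), 9 mm thick, x from -26 to +40 mm, front corners rounded. On it a stem 12 mm wide (y), x from -22 to +26 mm, rounded nose, reaching from 9 to 30 mm above the underside, where plate and fin begin.
- cutter: Wooden soap cutter, fixed, 120 mm wide. Origin at table level under the middle of the track's open mouth; x runs along the track from mouth to fence, y across, z up. From x = 0 two bed boards (underside 24, top 38 mm above the table) leave a slot 15 mm wide along y = 0. At its far end (x = 282 on) an aluminium wire frame reaches 173 mm above the table.
- mouth (a point): Open end of the track, on its floor board, 12 mm above the table, axes as the cutter's. Below the bed the cavity for the foot is 40 mm wide and 12 mm high, so the stem has 1.5 mm play each side, the foot 2 mm each side and 3 mm in height. Mouth edges are rounded by 4 mm. The foot is wider than the slot: it cannot go in from above.
- apron (a point): Middle of the apron: the track's floor board continues 90 mm out before the mouth (cutter x from -90 to 0), open above, 12 mm above the table, level with the floor on which the foot slides.
- bed_end (a point): On the bed's top, x = 252 mm: about here stands the dark wooden fence with two brass screws, clamped across the bed, 15 mm thick (x), 92 wide, its top 83 mm above the table. It is adjustable: its near surface is fixed anywhere from x = 240 to 264 mm. Where is not measured: feel for it with the loaf.
- loaf_center (a point): Centre of the loose loaf of fresh cream soap, 120 mm long (x, towards the fence), 70 wide, 50 high, 0.3 to 0.6 kg, on the cutter's bed, its far end 10 to 59 mm short of the fence, perhaps a little askew. It slides at 2 to 7 N; at the fence the force climbs steeply, past 15 N within a few mm.
- loaf_near (a point): Centre of the loaf's end that faces the mouth.
- loaf_far (a point): Centre of the loaf's end that faces the fence.
- cup: Bystander: white plastic cup, 76 mm across, 85 mm tall; origin under its middle.
- oil_a: Bystander: small amber oil bottle with black cap beside the cutter, 28 mm across, 72 mm tall; origin under its middle.
- oil_b: Bystander: another such amber bottle on the other side of the cutter; origin under its middle.
There are look-alikes about, which are no part of the job. Several things look just like the stop: the one meant starts farthest to the robot's right.

How it is judged (in metres and radians):
On the way, in this order (a step that is already met when the one before it is completed fails the run):
1. the stop's foot is in the track from the open end, face towards the fence, while the loaf is still short of the fence (y of stop_grip in the frame of cutter between -0.006 and 0.006 m and z of stop_grip in the frame of cutter between 0.076 and 0.089 m and angle between stop_grip's own z axis and vertical below 0.12 rad and x of stop_grip in the frame of cutter between 0.015 and 0.12 m and x of loaf_far in the frame of cutter below 0.236 m), for 0.1 s.
2. the loaf is pressed home against the fence by the stop with 11 to 32 N (y of stop_grip in the frame of cutter between -0.006 and 0.006 m and z of stop_grip in the frame of cutter between 0.076 and 0.089 m and angle between stop_grip's own z axis and vertical below 0.12 rad and contact force between loaf and stop between 11 and 32 N and x of loaf_far in the frame of cutter above 0.237 m), for 0.3 s.
At the end, for the whole second after the job is handed in: The loaf, having been pressed home, lies on the bed with its far end where the fence can stand (cutter x from 237 to 267 mm), square to it within 0.05 rad and within 15 mm of the bed's middle; the stop's foot is in the track, upright, with its face within 3 mm of the loaf's near end (y of stop_grip in the frame of cutter between -0.006 and 0.006 m and z of stop_grip in the frame of cutter between 0.076 and 0.089 m and angle between stop_grip's own z axis and vertical below 0.12 rad and x of loaf_far in the frame of cutter between 0.237 and 0.267 m and angle between the x axis of loaf_center and the x axis of cutter, either way round below 0.05 rad and y of loaf_center in the frame of cutter between -0.015 and 0.015 m and z of loaf_center in the frame of cutter between 0.059 and 0.067 m and x of loaf_near in the frame of stop_grip between 0.026 and 0.033 m); the robot touches nothing.
It fails at once if the soap is squeezed by more than 35 N, by the stop or against the fence (contact force between loaf and stop above 35 N or contact force between loaf and cutter above 42 N).
It fails at once if the gripper or arm touches the soap (contact force between loaf and the fingers above 1 N or contact force between loaf and the arm above 1 N).
It fails at once if a bystander is moved more than 40 mm or knocked over (distance of any of cup, oil_a, oil_b from where it was at the start of the episode above 0.04 m or angle between any of cup, oil_a, oil_b's own z axis and vertical above 0.6 rad).
It also fails if it takes over 64 s, if anything falls off the work surface, if the arm or the gripper's body presses on something with over 40 N, if the wrist force passes 120 N, or if a joint passes its speed limit or range.

## Working session

There is one attempt and no reset: what is moved stays moved. The work goes in short steps, each a Python script; the robot and the scene stay as the last script left them, time stands still between calls to the robot, and variables do not carry over. Pictures are saved under pics/ and viewed, at most 10 in all, crops included, and the job is handed in when it is done.

```bash
mkdir -p pics; ls
python3 - <<'E'
from station import *
import cv2
for n in ("top","side"):
    im=get_image(n); cv2.imwrite(f"pics/{n}0.png",im[:,:,::-1])
    c=get_calibration(n); print(n,c)
    for k in ("stop","cutter","loaf","cup","oil_a","bed_end"):
        print(k,[(round(d["score"],2),[round(float(v)) for v in d["extent"]]) for d in spot_in(k,n)])
print(get_calibration("wrist")); print(get_obs()); print(grasp_offset)
E
```

```text
pics
top {'fx': 359.2057051190859, 'fy': 359.2057051190859, 'cx': 250.83002323244202, 'cy': 192.09593931736129, 'D': array([0.03940423, 0.        , 0.        , 0.        , 0.        ]), 'R': array([[ 0.01509053, -0.99987833,  0.00395008],
       [-0.99287154, -0.01545167, -0.11818352],
       [ 0.11823018, -0.00213847, -0.99298391]]), 't': array([-39.97591154, 543.03066023, 954.7611607 ])}
stop [(0.74, [381, 204, 38, 24]), (0.66, [344, 249, 30, 26])]
cutter [(0.7, [267, 185, 153, 62])]
loaf [(0.74, [278, 186, 46, 31]), (0.51, [245, 152, 10, 14])]
cup [(0.88, [104, 210, 39, 29])]
oil_a [(0.66, [303, 228, 9, 11]), (0.65, [268, 185, 156, 65])]
bed_end [(0.67, [268, 185, 151, 68]), (0.49, [303, 230, 13, 9])]
side {'fx': 395.02864329706904, 'fy': 395.02864329706904, 'cx': 248.24719961257546, 'cy': 186.69767861092447, 'D': array([-0.0048625,  0.       ,  0.       ,  0.       ,  0.       ]), 'R': array([[-0.96648853, -0.25649928,  0.01039429],
       [-0.1869788 ,  0.67563698, -0.71312944],
       [ 0.17589442, -0.69117494, -0.70095532]]), 't': array([514.21672093, 169.53419028, 888.2095469
[... 910 characters left out ...]
+00]])}
{'t': 0.7, 'joint_pos': array([ 6.23272684e+01,  1.24231958e+01,  9.24375175e+01,  5.78981764e-04,
        7.51323774e+01, -6.42755157e+00]), 'qvel': array([-0.0282746 , -0.03776462,  0.04096115,  0.05951183, -0.02867314,
        0.00695546]), 'effort': array([-1.15504961e-03, -3.96744490e+01, -3.04160213e+01, -3.22748128e-04,
        8.49577973e-04,  1.40395578e-06]), 'tcp_pos': array([226.46178363, 582.57722178, 231.37832375]), 'ee_rot': array([1.79993071e+02, 2.17374236e-04, 1.58754671e+02]), 'wrist_force': array([ 0.20462058, -0.39523738, -0.0246747 ]), 'moment': array([-0.02274185,  0.0266147 , -0.0307392 ]), 'grip_force': 0.0, 'grip_width': 85.33130409324752}
18.700000000000003
```

Run:
```python
import cv2,numpy as np
a=cv2.imread("pics/top0.png")[110:310,150:420]; b=cv2.imread("pics/side0.png")[70:300,150:400]
cv2.imwrite("pics/top_c.png",cv2.resize(a,None,fx=2.9,fy=2.9,interpolation=cv2.INTER_CUBIC))
cv2.imwrite("pics/side_c.png",cv2.resize(b,None,fx=2.5,fy=2.5,interpolation=cv2.INTER_CUBIC))
```

```text
(no output)
```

View pics/top_c.png

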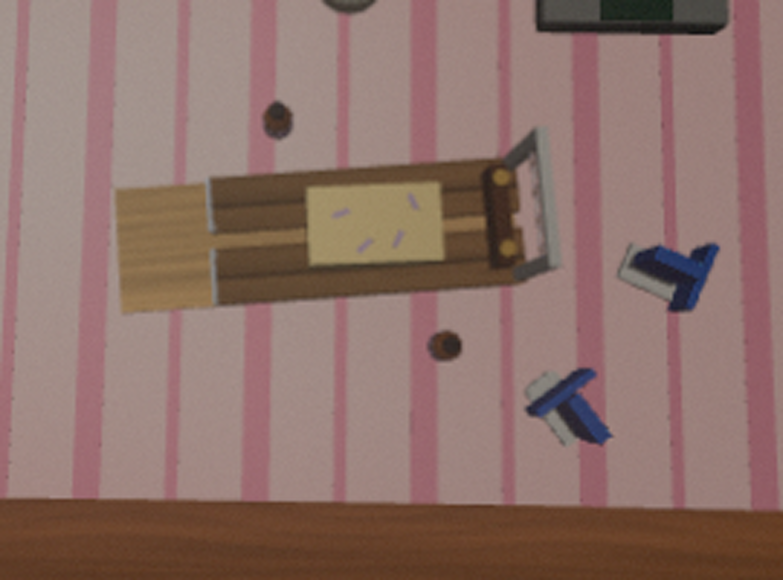

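View pics/side_c.png

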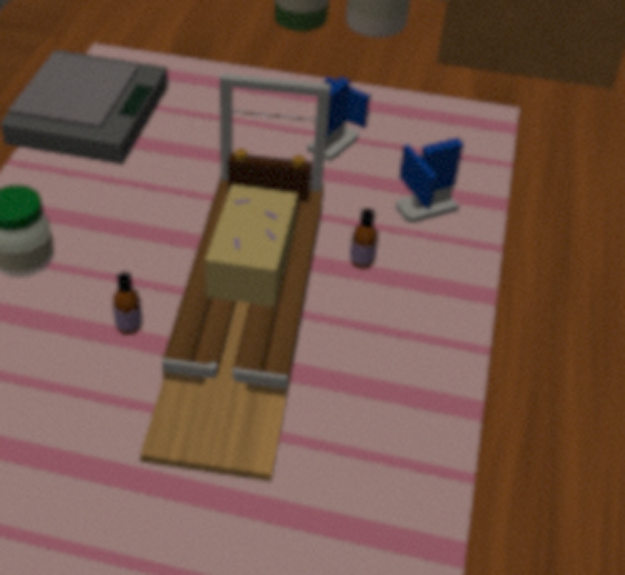

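```bash
cat > h.py <<'E'
from station import *
import numpy as np, cv2
from scipy.spatial.transform import Rotation as Ro
def cam(name, obs=None):
    c=get_calibration(name); K=np.array([[c["fx"],0,c["cx"]],[0,c["fy"],c["cy"]],[0,0,1.]])
    if name=="wrist":
        T=np.eye(4); T[:3,:3]=Ro.from_euler("xyz",obs["ee_rot"],degrees=True).as_matrix(); T[:3,3]=obs["tcp_pos"]
        M=np.linalg.inv(T@c["mount"]); R,t=M[:3,:3],M[:3,3]
    else: R,t=c["R"],c["t"]
    return K,np.array(c["D"]),np.array(R),np.array(t)
def w(cm,uv,z):
    K,D,R,t=cm; p=cv2.undistortPoints(np.array(uv,float).reshape(-1,1,2),K,D).reshape(-1,2)
    d=np.c_[p,np.ones(len(p))]@R; o=-R.T@t
    s=(np.asarray(z,float)-o[2])/d[:,2]; return o+d*s[:,None]
def px(cm,X):
    K,D,R,t=cm; return cv2.projectPoints(np.array(X,float).reshape(-1,1,3),cv2.Rodrigues(R)[0],t,K,D)[0].reshape(-1,2)
E
python3 - <<'E'
from h import *
np.set_printoptions(precision=1,suppress=True)
c=cam("top"); f=lambda P,z: w(c,np.array(P,float)/2.9+[150,110],np.full(len(P),z))
print("cam",-c[2].T@c[3])
print("apron corners",f([(115,188),(205,184),(122,313),(213,306)],12))
print("mouth top corners",f([(208,178),(216,305)],38))
print("slot",f([(217,241),(303,236),(445,227),(485,224)],38))
print("loaf top",f([(307,186),(441,182),(309,265),(444,261)],88))
print("fence top",f([(485,172),(490,268)],83))
print("plate top ends",f([(717,245),(680,308)],76))
print("fin rear top",f([(652,250),(690,270)],90)); print("foot",f([(632,247),(620,274),(665,299)],9))
print("other plate",f([(590,372),(535,412)],76)); print("oil",f([(278,115),(445,343)],72))
E
```

```text
cam [ 426.9  -29.5 1012.4]
apron corners [[592.3 141.3  12. ]
 [597.6  54.1  12. ]
 [471.2 130.3  12. ]
 [479.2  43.5  12. ]]
mouth top corners [[599.   49.2  38. ]
 [478.8  38.8  38. ]]
slot [[ 539.    39.3   38. ]
 [ 545.   -41.6   38. ]
 [ 555.7 -175.3   38. ]
 [ 559.1 -213.    38. ]]
loaf top [[ 584.3  -43.9   88. ]
 [ 589.8 -164.4   88. ]
 [ 513.   -46.7   88. ]
 [ 518.5 -166.9   88. ]]
fence top [[ 600.4 -204.8   83. ]
 [ 513.3 -208.7   83. ]]
plate top ends [[ 538.  -413.8   76. ]
 [ 480.8 -379.2   76. ]]
fin rear top [[ 531.  -350.8   90. ]
 [ 513.7 -383.7   90. ]]
foot [[ 542.8 -359.9    9. ]
 [ 516.4 -347.8    9. ]
 [ 493.  -390.2    9. ]]
other plate [[ 422.6 -298.    76. ]
 [ 386.6 -248.7   76. ]]
oil [[ 652.9  -16.6   72. ]
 [ 446.1 -170.    72. ]]
```

Run:
```python
from h import *
np.set_printoptions(precision=1,suppress=True)
goto([524,-371,225],[180,0,59]); wait(0.2)
o=get_obs(); im=get_image("wrist"); cm=cam("wrist",o); print(o["t"],o["tcp_pos"],o["ee_rot"],o["joint_pos"])
np.savez("w1.npz",p=o["tcp_pos"],r=o["ee_rot"])
r=regions_of("stop","wrist"); print([(d["score"],d["extent"]) for d in r])
# overlay predicted model
cv2.imwrite("pics/w1raw.png",im[:,:,::-1])
S=np.array([524,-371,0]);Rz=Ro.from_euler("z",-121,degrees=True).as_matrix()
P=np.array([(-24,-7,90),(-24,7,90),(22,7,90),(22,-7,90),(30,32,76),(30,-32,76),(22,32,76),(22,-32,76),(-26,18,9),(-26,-18,9)])
q=px(cm,P@Rz.T+S); print(q)
im=im[:,:,::-1].copy()
im=cv2.resize(im,None,fx=1.5,fy=1.5,interpolation=cv2.INTER_CUBIC)
for a in q: cv2.circle(im,tuple(int(v*1.5) for v in a),3,(0,255,0),1)
cv2.imwrite("pics/w1.png",im)
```

```text
4.3833 [ 524.3 -370.6  225. ] [180.  -0.  59.] [-41.5  14.7  90.3   0.   74.9 -10.6]
[(0.68, [124.8, 174.9, 75.6, 74.0]), (0.63, [264.2, 180.4, 56.1, 67.3])]
[[250.8 159.9]
 [264.8 159.9]
 [264.5 203.3]
 [251.1 203.3]
 [286.8 205.9]
 [228.7 205.9]
 [287.  199. ]
 [228.5 199. ]
 [271.9 146.3]
 [243.5 146.3]]
```

View pics/w1.png

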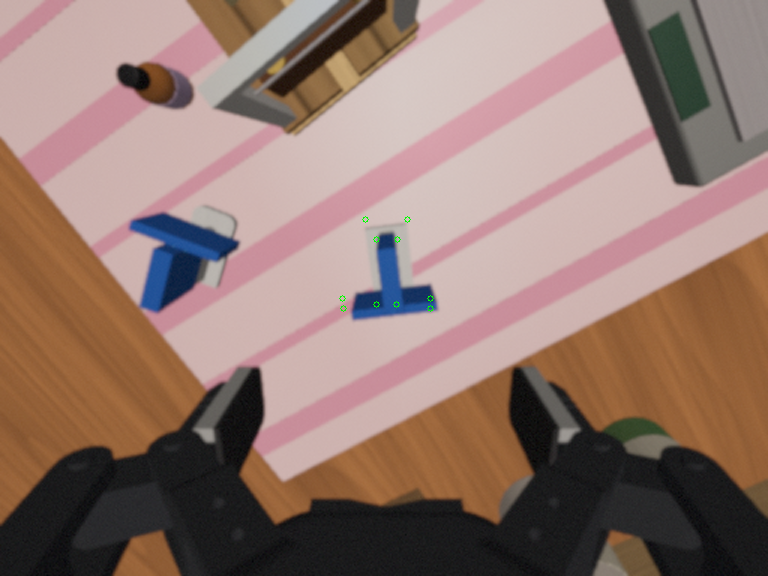

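Run:
```python
from h import *
from scipy.optimize import least_squares
np.set_printoptions(precision=1,suppress=True)
d=np.load("w1.npz"); cm=cam("wrist",dict(tcp_pos=d["p"],ee_rot=d["r"]))
P=np.array([(30,-32,76),(30,32,76),(-24,-7,90),(-24,7,90),(-26,-18,9),(-26,18,9)])
U=np.array([(352,319),(437,310),(377,248),(396,247),(365,227),(408,222)])/1.5
f=lambda v:(px(cm,P@Ro.from_euler("z",v[2],degrees=True).as_matrix().T+[v[0],v[1],0])-U).ravel()
s=least_squares(f,[524,-371,-121]); print(s.x,s.fun.reshape(-1,2))
```

```text
[ 523.8 -376.3 -114.8] [[-0.3 -0. ]
 [ 0.4  0.1]
 [-0.5  0. ]
 [ 0.7 -0.8]
 [ 0.1  0.3]
 [-0.5  0.6]]
```

Run:
```python
from h import *
np.set_printoptions(precision=1,suppress=True)
A=[180,0,65.2]
grip(60); goto([523.8,-376.3,130],A); move_l([523.8,-376.3,53],A,120)
g=grip(0,90); o=get_obs(); print(g,o["grip_width"],o["grip_force"],o["wrist_force"],o["t"])
move_l([523.8,-376.3,285],A,250)
a=np.radians(-85.3); X=np.array([np.cos(a),np.sin(a)]); M=np.array([538.9,44])
p=M-100*X; goto([*p,285],[180,0,94.7]); wait(0.3)
o=get_obs(); im=get_image("wrist"); print(o["t"],o["tcp_pos"],o["ee_rot"],o["wrist_force"],o["moment"],o["grip_width"])
np.savez("w2.npz",p=o["tcp_pos"],r=o["ee_rot"])
im=cv2.resize(im[:,:,::-1],None,fx=1.5,fy=1.5,interpolation=cv2.INTER_CUBIC); cv2.imwrite("pics/w2.png",im)
```

```text
False 12.68394946539695 87.87644147872925 [0.3 0.4 2.3] 6.6
9.8583 [530.9 143.1 285. ] [-180.     0.    94.6] [ 0.6  0.  -2. ] [ 0.1 -0.   0. ] 12.55082132478532
```

View pics/w2.png

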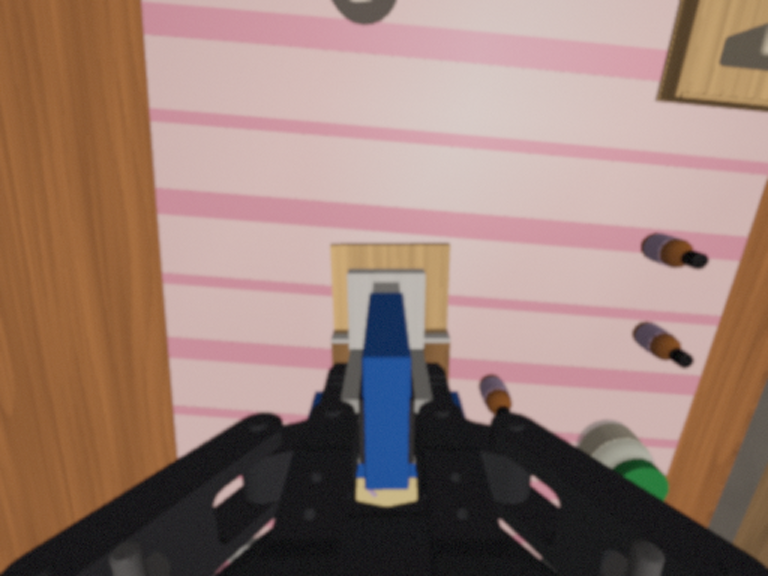

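Run:
```python
from h import *
from scipy.optimize import least_squares
np.set_printoptions(precision=2,suppress=True)
d=np.load("w2.npz"); cm=cam("wrist",dict(tcp_pos=d["p"],ee_rot=d["r"]))
a=np.radians(-85.3); X=np.array([np.cos(a),np.sin(a)]);Y=np.array([-X[1],X[0]]); M=np.array([538.9,44])
def C(uv,z):
    p=w(cm,np.array(uv)/1.5,np.full(len(uv),z))[:,:2]-M; return np.c_[p@X,p@Y]
print("tcp in cutter",(d["p"][:2]-M)@X,(d["p"][:2]-M)@Y)
print("apron",C([(331,244),(449,244)],12)); print("strip38",C([(331,343),(449,343)],38)); print("strip top row",C([(331,331),(449,331)],38),C([(331,331),(449,331)],24))
P=np.array([(-26,-18,9),(-26,18,9),(-24,-7,90),(-24,7,90),(-24,-7,30),(-24,7,30)])
U=np.array([(348,269),(425,269),(363,357),(410,357),(376,293),(402,293)])/1.5
def f(v):
    R=Ro.from_euler("zyx",[v[2],v[4],0],degrees=True).as_matrix()
    return (px(cm,P@R.T+[v[0],v[1],v[3]])-U).ravel()
s=least_squares(f,[*d["p"][:2],-85.3,232,0]); print(s.x,s.fun.reshape(-1,2)); q=s.x[:2]-M;print("stop in cutter",q@X,q@Y)
```

```text
tcp in cutter -99.453705023423 0.1745346147112349
apron [[-92.81 -55.21]
 [-92.66  62.58]]
strip38 [[  3.16 -55.87]
 [  3.32  63.08]]
strip top row [[ -9.93 -55.34]
 [ -9.77  62.5 ]] [[ -3.96 -57.31]
 [ -3.79  64.75]]
[531.24 143.05 -85.14 231.74  -0.37] [[ 0.31  2.62]
 [ 1.16  2.5 ]
 [-0.81 -0.57]
 [ 1.3  -0.6 ]
 [-3.63 -1.41]
 [ 1.58 -1.46]]
stop in cutter -99.34781103325555 0.48669482170378586
```

Run:
```python
from h import *
np.set_printoptions(precision=2,suppress=True)
a=np.radians(-85.3); X=np.array([np.cos(a),np.sin(a)]); M=np.array([542.3,44.3])
p=M-62*X; A=[180,0,94.7]
goto([*p,120],A); move_l([*p,68],A,100); wait(0.2)
o=get_obs(); im=get_image("wrist"); print(o["t"],o["tcp_pos"],o["ee_rot"],o["wrist_force"],o["moment"],o["grip_width"])
np.savez("w3.npz",p=o["tcp_pos"],r=o["ee_rot"])
im=cv2.resize(im[:,:,::-1],None,fx=1.5,fy=1.5,interpolation=cv2.INTER_CUBIC); cv2.imwrite("pics/w3.png",im)
```

```text
11.4917 [538.16 106.17  69.05] [179.88   0.    94.7 ] [ 0.46 -0.8  -1.82] [ 0.01 -0.02  0.  ] 13.214107462027938
```

View pics/w3.png

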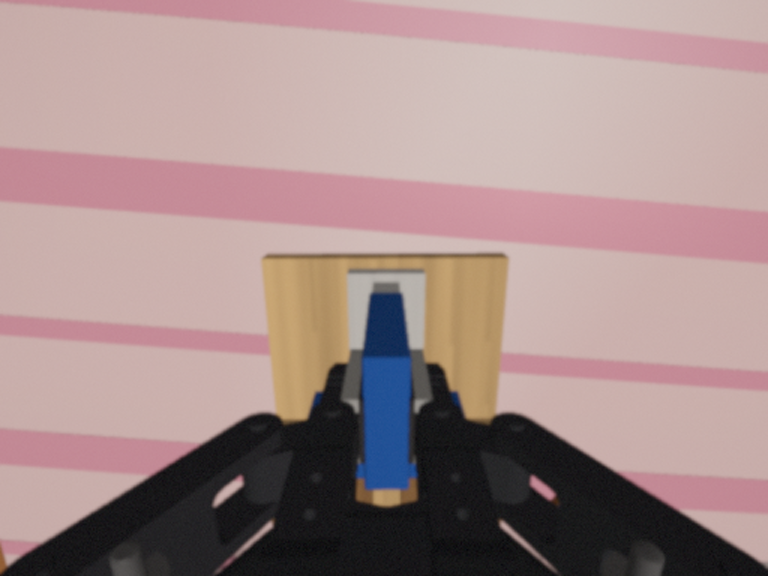

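```bash
cat >> h.py <<'E'
a_=np.radians(-85.3); X=np.array([np.cos(a_),np.sin(a_)]); Y=np.array([-X[1],X[0]]); M=np.array([542.3,44.3]); A=[180,0,94.7]
def F(o,b): d=o["wrist_force"]-b; return np.array([d[:2]@X,d[:2]@Y,d[2]])
def T(o): p=o["tcp_pos"][:2]-M; return np.array([p@X,p@Y,o["tcp_pos"][2]])
def to(x,y,z,v=40): move_l([*(M+x*X+y*Y),z],A,v)
E
python3 - <<'E'
from h import *
np.set_printoptions(precision=2,suppress=True)
y=-0.3; x=-60
to(x,y,68); wait(.1); b=get_obs()["wrist_force"]; z=68
while z>62:
    z-=.5; to(x,y,z,20); f=F(get_obs(),b)
    if f[2]>2: break
print("floor z",z,f,T(get_obs()),get_obs()["t"])
z+=1; to(x,y,z,20); np.savez("b.npz",b=b,z=z)
while x<45:
    x+=3; to(x,y,z,40); o=get_obs(); f=F(o,b); y+=np.clip(.08*f[1],-.3,.3)
    if x>-25 : print(x,round(y,2),f,T(o),round(o["t"],2))
    if f[0]<-12 or abs(f[1])>15 or abs(f[2])>15: print("stop");break
np.savez("b.npz",b=b,z=z,x=x,y=y)
E
```

```text
floor z 65.5 [-0.54 -1.99  4.24] [-60.03  -0.25  65.9 ] 13.1417
-24 0.22 [0.15 1.75 0.92] [-23.84   0.12  66.52] 16.39
-21 0.26 [0.3 0.4 1. ] [-20.83   0.24  66.5 ] 16.64
-18 0.27 [ 0.2   0.2  -0.06] [-17.83   0.25  66.5 ] 16.89
-15 0.3 [0.01 0.29 0.39] [-14.82   0.29  66.5 ] 17.14
-12 0.31 [-0.14  0.22  0.95] [-11.82   0.35  66.54] 17.39
-9 0.38 [-0.34  0.81  1.01] [-8.84  0.36 66.53] 17.64
-6 0.43 [-0.28  0.65  0.66] [-5.82  0.41 66.52] 17.89
-3 0.41 [ 0.73 -0.27  1.87] [-2.83  0.47 66.52] 18.14
0 0.52 [0.58 1.38 0.31] [ 0.16  0.41 66.48] 18.39
3 0.56 [0.81 0.55 0.6 ] [ 3.19  0.56 66.52] 18.64
6 0.6 [0.82 0.45 1.33] [ 6.16  0.62 66.53] 18.89
9 0.62 [-0.12  0.22  1.29] [ 9.17  0.63 66.52] 19.14
12 0.64 [-0.    0.35  1.38] [12.17  0.64 66.52] 19.39
15 0.6 [-1.27 -0.51  0.1 ] [15.17  0.66 66.5 ] 19.64
18 0.66 [0.34 0.65 0.74] [18.18  0.63 66.51] 19.89
21 0.74 [0.18 1.04 0.91] [21.17  0.7  66.53] 20.14
24 0.72 [ 0.55 -0.25  1.75] [24.18  0.78 66.53] 20.39
27 0.74 [-0.09  0.29  0.73] [27.17  0.76 66.53] 20.64
30 0.75 [-0.33  0.15  0.25] [30.18  0.78 66.52] 20.89
33 0.79 [0.05 0.41 1.19] [33.17  0.8  66.52] 21.14
36 0.8 [0.35 0.12 1.22] [36.16  0.81 66.52] 21.39
39 0.83 [-0.07  0.47  1.35] [39.16  0.86 66.54] 21.64
42 0.78 [ 0.61 -0.71  1.17] [42.19  0.86 66.51] 21.89
45 0.86 [0.68 1.05 1.41] [45.17  0.8  66.52] 22.14
```

Run:
```python
from h import *
np.set_printoptions(precision=2,suppress=True)
d=np.load("b.npz"); b=d["b"]; z=float(d["z"]); x=float(d["x"]); y=float(d["y"]); n=0; hold=0; L=[]
while x<125 and get_obs()["t"]<48:
    o=get_obs(); f=F(o,b); p=-f[0]; L.append((x,y,*f,*T(o),o["t"]))
    if abs(f[1])>15 or abs(f[2])>20 or p>29: print("odd");break
    if p>17: hold+=1
    if hold>=22: break
    dx=1.5 if p<1.5 else 1. if p<8 else .4 if p<13 else .25 if p<18.5 else -.25 if p>22 else 0
    y+=np.clip(.06*f[1],-.2,.2); x+=dx
    if dx: to(x,y,z,25)
    else: wait(.05)
L=np.array(L); print(L[::3]); print(L[-4:]); np.savez("b.npz",b=b,z=z,x=x,y=y)
```

```text
[[ 45.     0.86   0.68   1.05   1.41  45.17   0.8   66.52  22.14]
 [ 49.5    1.07   0.83   0.34   1.17  49.59   1.08  66.51  22.89]
 [ 54.     1.17   1.17   0.24   1.23  54.09   1.21  66.53  23.64]
 [ 58.5    1.17   1.08   1.03   1.3   58.59   1.2   66.52  24.39]
 [ 63.     1.2   -1.26   0.66   0.26  63.14   1.13  66.43  25.14]
 [ 67.5    1.24  -0.83  -0.18  -0.25  67.73   1.38  66.56  25.89]
 [ 72.     1.22  -0.95   1.14   0.54  72.14   1.26  66.54  26.64]
 [ 76.5    1.32  -0.41  -0.02   1.89  76.7    1.38  66.53  27.39]
 [ 81.     1.35   0.12   0.15   0.52  81.19   1.33  66.47  28.14]
 [ 85.5    1.39  -1.07   0.98   1.43  85.7    1.35  66.45  28.89]
 [ 90.     1.52  -0.64   0.46   0.59  90.19   1.51  66.48  29.64]
 [ 94.5    1.57  -1.69   0.81   1.23  94.71   1.58  66.5   30.39]
 [ 98.5    1.68  -0.72   0.52   1.15  98.72   1.7   66.5   31.14]
 [103.     1.65   0.01   0.54   0.28 103.19   1.69  66.52  31.89]
 [107.5    1.66  -0.62  -0.15   1.01 107.68   1.66  66.48  32.64]
 [111.     1.74  -9.82   0.29   4.77 108.33   1.53  66.61  33.39]
 [112.2    1.77 -13.32  -0.83   6.1  108.33 
[... 181 characters left out ...]
16   8.   108.34   1.38  66.77  36.19]
 [114.2    1.61 -19.25  -0.89   8.39 108.34   1.38  66.77  36.34]
 [114.2    1.61 -18.84   0.87   7.01 108.34   1.38  66.75  36.49]
 [114.2    1.6  -18.85  -0.06   7.65 108.35   1.39  66.76  36.64]
 [114.45   1.61 -20.09  -0.3    7.68 108.36   1.37  66.77  36.99]
 [114.45   1.58 -19.37   0.46   8.05 108.35   1.38  66.78  37.14]
 [114.45   1.65 -19.21  -0.83   7.72 108.37   1.38  66.78  37.29]]
[[114.45   1.6  -20.07   0.14   7.89 108.32   1.38  66.76  37.19]
 [114.45   1.61 -18.71   0.68   8.07 108.36   1.39  66.77  37.24]
 [114.45   1.65 -19.21  -0.83   7.72 108.37   1.38  66.78  37.29]
 [114.45   1.6  -19.49   0.03   7.85 108.35   1.37  66.76  37.34]]
```

Run:
```python
from h import *
np.set_printoptions(precision=2,suppress=True)
b=np.load("b.npz")["b"]
im=get_image("top"); s=get_image("side")
r=[cv2.resize(i[q][:,:,::-1],(780,290)if k else(780,290),interpolation=cv2.INTER_CUBIC) for k,(i,q) in enumerate([(im,np.s_[140:240,180:400])])]
t=cv2.resize(im[150:225,180:370][:,:,::-1],None,fx=4,fy=4,interpolation=cv2.INTER_CUBIC)
u=cv2.resize(s[90:260,170:330][:,:,::-1],(280,298),interpolation=cv2.INTER_CUBIC)
c=np.zeros((600,760,3),np.uint8); c[:300]=t; c[300:598,:280]=u; cv2.imwrite("pics/f1.png",c)
c=cam("top"); 
for d in regions_of("loaf","top")[:2]: print(d["score"],d["extent"])
# expected loaf top corners when at fence
Q=np.array([(138.4,-35),(138.4,35),(258.4,35),(258.4,-35)]); W=np.c_[M+1.4*Y+Q[:,:1]*X+Q[:,1:]*Y,np.full(4,88)]; print(px(c,W))
print(get_obs()["t"],F(get_obs(),b))
```

```text
0.58 [297.7, 185.4, 42.6, 30.5]
[[275.81 198.93]
 [273.8  172.28]
 [319.68 169.26]
 [322.1  195.87]]
37.4917 [-20.03   0.48   8.14]
```

View pics/f1.png

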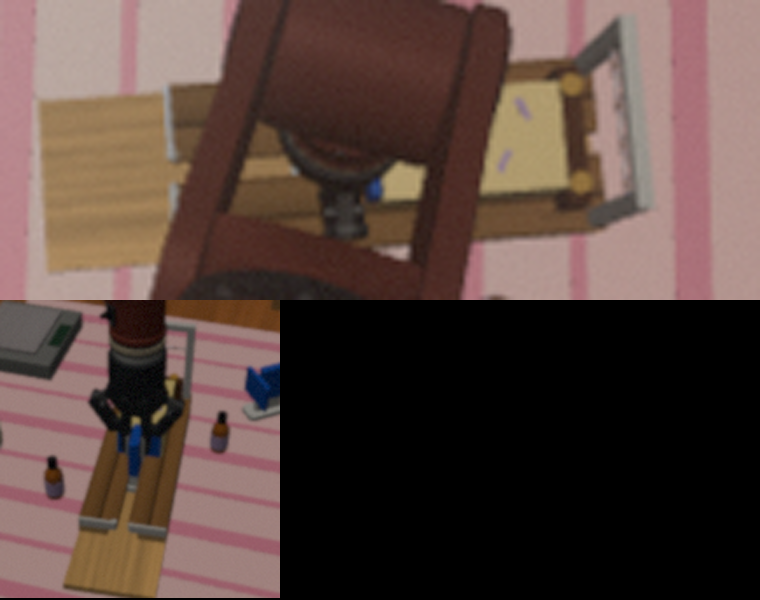

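Run:
```python
from h import *
np.set_printoptions(precision=2,suppress=True)
d=np.load("b.npz"); b=d["b"]; z=float(d["z"]); x=float(d["x"]); y=float(d["y"])
for _ in range(30):
    o=get_obs(); f=F(o,b)
    if f[0]>-3: break
    x-=.3 if f[0]>-8 else .6; to(x,y,z,25)
print(x,f,T(o),o["t"])
grip(45); wait(.2); o=get_obs(); print("released",T(o),o["wrist_force"],o["grip_width"])
to(T(o)[0],T(o)[1],240,150)
goto([300,300,300],[180,0,135]); wait(.3)
im=get_image("top"); cv2.imwrite("pics/f2.png",cv2.resize(im[130:260,170:400][:,:,::-1],None,fx=3.4,fy=3.4,interpolation=cv2.INTER_CUBIC)); print(get_obs()["t"])
```

```text
108.15000000000008 [-2.78 -0.52  2.06] [108.38   1.49  66.39] 40.7417
released [108.25   1.68  66.57] [ 1.06 -1.18 -0.25] 45.05705974874156
44.65
```

View pics/f2.png

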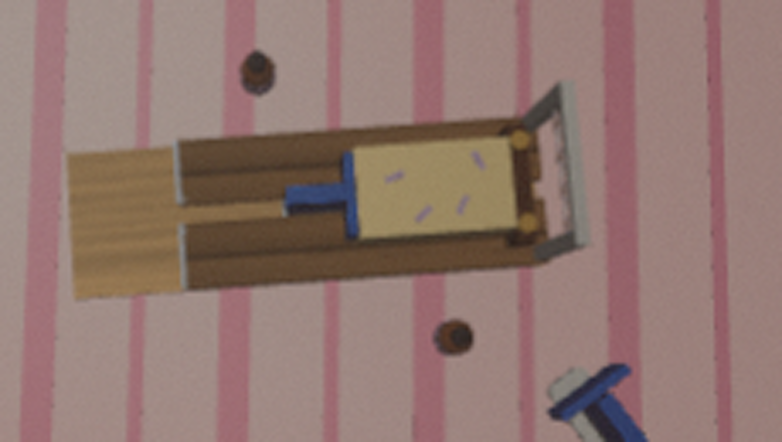

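The stop stands in the track with its plate against the loaf (350, 195). The loaf is square against the fence (515, 185), and the bottles haven't moved. I'm handing it in.

```bash
python3 -c "
from station import *
print(sign_off())"
```

```text
the job is handed in; nothing more can be done
None
```

The job is handed in: the stop is in the track touching the loaf, and the loaf sits square against the fence after about 1 s of pressing at 19–20 N by the wrist sensor; the bottles are where they were and the arm never went near the cup, but the station reported no verdict.

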